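Tuck the probe-well flap of the meter case beneath its lip

TASK

Close the orange flap on the white meter case with your fingertips, without lifting or carrying anything: fold it over flat onto the case, keep it pressed down, and push it along by its black ridge until its free edge is fully home beneath the grey retaining lip, so that it stays shut when you let go. Leave the case where it stands, and leave the handheld meter, the tub and the jar undisturbed.

Things in the scene. Friction and masses are not known exactly. Their poses are not given: they have to be found in the camera images.
- case: The white meter case, a low plastic box with orange corners lying on the bench: 260 mm along its x, 320 mm along its y, its top (deck) 70 mm above the bench, 2.2 to 3.3 kg, not fixed, on a bench that grips it by friction. Origin at the centre of its underside, on the bench; x points from the flap's hinge towards the lip (away from the robot, give or take its yaw), z up. An open well (85 mm by 90 mm) in the deck, which the flap covers.
- flap_hinge (a point): Middle of the flap's hinge axis, a dark metal barrel 2.8 mm above the deck, parallel to the case's y; 60 mm on the robot's side of the case's centre at the start. It moves with the barrel along the case's x.
- flap (a joint): Angle of the orange flap about its hinge, rad: 0 flat on the case, pi/2 upright, up to 2.0 leaning back to the robot; at the start 1.0 to 1.9. The flap is a flat plate 3 mm thick and 110 mm wide; its free edge is 115 mm from the hinge axis. Its springy hinge stays put when standing, but a flap folded flat and let go untucked rises again to about 0.7. About 1 N at the ridge folds it and keeps it down.
- barrel (a joint): How far the hinge barrel, with the flap, has slid in its slots towards the lip, m: 0 at the start, 0.018 at the stop (fully home). It takes about 3 N to slide and stays where it is left. With the flap flat its free edge passes under the lip's edge from 0.005 on, so at the stop 13 mm of it lie beneath the lip. A flap slid forward before it is flat lands on top of the lip.
- ridge (a point): Middle of the crest of the black ridge on the flap's outer face (upper face when shut): a straight bar 70 mm long parallel to the hinge, 8 mm thick, standing 9 mm proud of the face, its middle 78 mm from the hinge axis. Its side towards the hinge is the one to push for sliding.
- lip (a point): Middle of the lower front edge (towards the hinge) of the grey retaining lip, fixed to the case: a bar 130 mm wide, 20 mm deep, 4 mm thick, its underside 6.5 mm above the deck (2.2 mm above the flat flap's upper face), its top 10.5 mm above the deck; open towards the flap.
- meter: Bystander: white handheld meter lying on the bench, 75 x 130 x 26 mm, with orange buttons; origin at the centre of its underside.
- tub: Bystander: white plastic tub with yellow fill, 105 x 90 x 60 mm; origin at the centre of its underside.
- jar: Bystander: amber glass jar with steel cap, 72 mm across, 105 mm high; origin at the centre of its underside.

How it is judged:
On the way, in this order (a step that is already met when the one before it is completed fails the run):
1. the flap is folded flat onto the case (within 0.06 rad) (value of joint flap below 0.06 rad), for 0.1 s.
2. the flat flap is pushed home beneath the lip (value of joint flap below 0.06 rad and value of joint barrel above 0.013 m), for 0.2 s.
At the end, for the whole second after the job is handed in: The flap lies flat (within 0.06 rad) with its barrel slid at least 13 of 18 mm, so that 8 mm or more of its edge is held beneath the lip; the case is within 30 mm of its starting place and at rest, and meter, tub and jar within 20 mm of theirs (all of step 2 and linear speed of case below 0.02 m/s and distance of case from where it was at the start of the episode below 0.03 m and distance of each of meter, tub, jar from where it was at the start of the episode below 0.02 m); the robot touches nothing.
It fails at once if the case is lifted, tipped or shoved more than 30 mm (distance of case from where it was at the start of the episode above 0.03 m or height (world z) of case above 0.012 m or angle between case's own z axis and vertical above 0.1 rad).
It fails at once if the meter, tub or jar is moved more than 20 mm, lifted or tipped (distance of any of meter, tub, jar from where it was at the start of the episode above 0.02 m or angle between any of meter, tub, jar's own z axis and vertical above 0.2 rad).
It also fails if it takes over 35 s, if anything falls off the work surface, if the arm or the gripper's body presses on something with over 40 N, if the wrist force passes 120 N, or if a joint passes its speed limit or range.

ROBOT

A 7-joint arm with a two-finger parallel gripper is mounted at the origin on the work surface. World frame = base frame: x ahead of the robot, y to its left, z up, the work surface at z = 0. Lengths are in m, angles in rad, forces in N, time in s.
With the tool pointing down it reaches from about 0.375 to 0.925 m from the base axis. Payload 3.1 kg.
Tool frame: the origin (TCP) lies between the finger pads; the fingertips stand 19 mm ahead of it and the grasp point (between the pads) is the TCP; z points along the fingers, y is the line along which they close (so a half turn about z gives the same grasp; the last joint's range is limited). The gripper opens to 85 mm and grips with 20 to 120 N. Pads are 22 mm wide; open, the fingers measure 114 mm over their backs; the gripper's body (76 mm by 85 mm) begins 54 mm behind the grasp point. The pads swing forward as they close: fully open they stand 13 mm farther back than shut.
Start: joints at [1.18, 0.383, 0.044, 1.598, -0.018, 1.161, -0.05], TCP at [0.188, -0.622, 0.25] pointing down, gripper open.
Joint ranges: [-2.61, 2.61], [-0.41, 2.15], [-1.48, 1.57], [0, 2.5], [-1.57, 4.71], [0.05, 1.97], [-2.85, 2.85]. Speed limits (rad/s): [2.79, 2.79, 3.14, 3.14, 3.14, 3.14, 3.14].

INTERFACE

Orientations are given as a unit quaternion [x, y, z, w].
In Python, from bench import move_ptp, movel, move_j, move_gripper, pause, inverse_kinematics, read_camera, camera_params, MotionError, sign_off, look_for, tip_of, read_time_s, read_qpos, read_joint_vel, read_effort, read_eef_pos, read_tcp_rot, read_ft_force, read_ft_torque, read_finger_gap, read_grasp_force gives the robot as it stands. Calls block until the motion is done:
- move_ptp(position, orientation): joint-space move of the TCP to a pose.
- movel(position, orientation=None, speed=0.15): straight line of the TCP; orientation=None keeps the orientation; speed is the mean speed in m/s.
- move_j(angles): joint-space move.
- move_gripper(opening, effort=None): finger opening in m; effort is the grip in N (None keeps the last); returns when the fingers have stopped.
- pause(seconds).
- inverse_kinematics(position, orientation): joint angles nearest the present ones, or None.
- read_camera(name): name is "scene" or "side" or "wrist"; returns the picture (384x512x3 uint8, red, green, blue); there is no depth.
- camera_params(name): a dict with "K" (3x3 intrinsics, pixels), "camera_from_world" (4x4, takes a point from world to camera coordinates). Camera axes: x right, y down, z forward; pixel columns grow to the right and rows downward; lengths in m; the calibration is good to about 2 mm. A picture is of the moment at which its call begins: read the wrist's pose just before it. camera_params takes no time and is no camera call; for the wrist camera it gives the pose at the moment of the call.
A pose or a line that the arm cannot do raises MotionError and nothing moves.
- sign_off(): hands the job in; it is judged then, once.
Trained networks look in the newest picture that a camera, given by its name, has taken for a name from the list of things; names that differ only in an ending like _2 or _b are one class to them, and where a whole thing is asked for, a point or a joint stands for the part that bears it (a point fixed in the world has none). Each returns a list of dicts, best first, with "confidence" (0 to 1); they miss things now and then, are a little off and sometimes report something else, mostly with a low value. They report only what shows in the picture. A call takes as long as a camera call.
- look_for(camera, name): "at" ([column, row] in pixels, amid what is visible of it).
- tip_of(camera, name): "at" ([column, row] in pixels: a listed point, or the origin of a listed thing).
Readings, each from a call of its own:
- read_time_s(): time.
- read_qpos(): joint angles.
- read_joint_vel(): joint speeds.
- read_effort(): joint torques, N m.
- read_eef_pos(): TCP position.
- read_tcp_rot(): TCP orientation.
- read_ft_force(): force on the tool from outside, world axes, zero at the start.
- read_ft_torque(): the same for the moment, N m.
- read_finger_gap(): finger opening in m.
- read_grasp_force(): force on a finger pad.
Only numpy, scipy, OpenCV 4.12 (cv2) and the standard library are available. Lean on these libraries where they do the work, as an engineer would, in place of code of your own. Each camera call takes 0.05 s, during which the arm holds its last target. There are 200 camera calls.

## Working session

There is one attempt and no reset: what is moved stays moved. The work goes in short steps, each a Python script; the robot and the scene stay as the last script left them, time stands still between calls to the robot, and variables do not carry over. Pictures are saved under pics/ and viewed, at most 10 in all, crops included, and the job is handed in when it is done.

```bash
mkdir -p pics; ls; cat > h.py <<'E'
import numpy as np, cv2
from bench import *
def snap(cam,fn=None):
    im=read_camera(cam); P=camera_params(cam)
    if fn: cv2.imwrite('pics/'+fn,cv2.cvtColor(im,cv2.COLOR_RGB2BGR))
    return im,P
def proj(P,X):
    T=np.array(P["camera_from_world"]);K=np.array(P["K"])
    X=np.atleast_2d(X); c=X@T[:3,:3].T+T[:3,3]; p=c@K.T
    return p[:,:2]/p[:,2:]
def ray(P,px):
    T=np.array(P["camera_from_world"]);K=np.array(P["K"])
    o=-T[:3,:3].T@T[:3,3]; d=T[:3,:3].T@np.linalg.solve(K,[px[0],px[1],1]); return o,d/np.linalg.norm(d)
def at_z(P,px,z):
    o,d=ray(P,px); return o+d*(z-o[2])/d[2]
E
python3 - <<'E'
from h import *
for c in ("scene","side"):
    im,P=snap(c,c+'1.png')
    print(c,ray(P,[256,192]))
    for n in ("flap_hinge","ridge","lip","case","meter","tub","jar"):
        r=tip_of(c,n)[:2]
        print(n,[(np.round(x["at"],1),round(x["confidence"],2)) for x in r], at_z(P,r[0]["at"],{"flap_hinge":.0728,"lip":.0765}.get(n,0)).round(3) if r else None)
print(read_time_s())
E
```

```text
pics
scene (array([ 1.04979809, -0.05072782,  0.89127086]), array([-0.50393801,  0.13168387, -0.85364269]))
flap_hinge [(array([248.2, 177.1]), 0.69)] [0.516 0.066 0.073]
ridge [(array([243.9, 155.6]), 0.58)] [0.389 0.081 0.   ]
lip [(array([255.8, 216.4]), 0.96)] [0.638 0.058 0.077]
case [(array([252.7, 213.2]), 0.91)] [0.588 0.062 0.   ]
meter [(array([333.5, 167.6]), 0.66)] [0.493 0.332 0.   ]
tub [(array([144.9, 226.3]), 0.92)] [ 0.561 -0.23   0.   ]
jar [(array([355.6, 212.5]), 0.97), (array([244. , 154.6]), 0.66)] [0.651 0.34  0.   ]
side (array([0.33663639, 0.70505012, 0.7609914 ]), array([ 0.27221926, -0.65120912, -0.70839491]))
flap_hinge [(array([285.9, 195.6]), 0.84)] [0.524 0.057 0.073]
ridge [(array([291.6, 195.8]), 0.66), (array([294.7, 178.7]), 0.61)] [ 0.528 -0.016  0.   ]
lip [(array([245.9, 183.7]), 0.67)] [0.636 0.056 0.077]
case [(array([262.6, 206.8]), 0.94)] [0.59  0.053 0.   ]
meter [(array([254.6, 309.9]), 0.78)] [0.498 0.345 0.   ]
tub [(array([256.9, 308.2]), 0.63), (array([302.7, 149. ]), 0.61)] [0.494 0.339 0.   ]
jar [(array([196.1, 284.9]), 0.58)] [0.647 0.336 0.   ]
0.8
```

View pics/scene1.png

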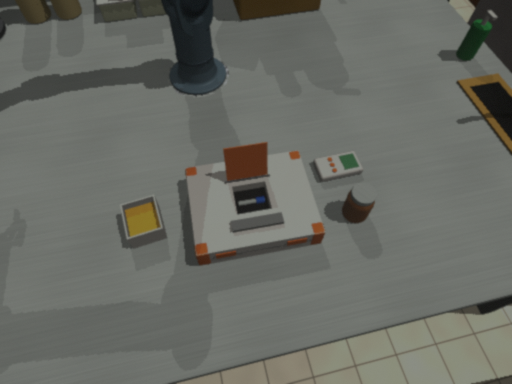

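View pics/side1.png

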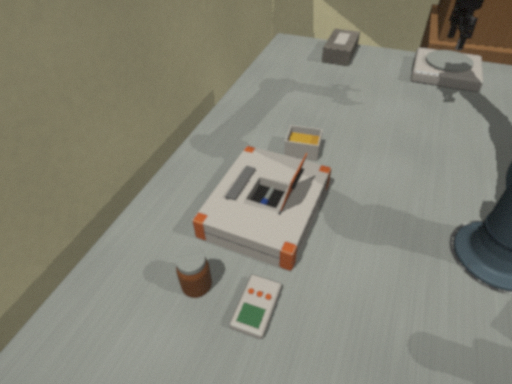

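The scene shows the case centred at about (255,205), its flap upright at (246,162), the lip at (256,220), the tub at (143,218), the meter at (338,166) and the jar at (358,203). The side view shows the flap at (294,182), tilted back slightly. Next I'll enlarge both views to get the yaw and the flap angle.

```bash
python3 - <<'E'
import cv2,numpy as np
a=cv2.imread('pics/scene1.png')[140:265,180:330]; b=cv2.imread('pics/side1.png')[140:270,190:340]
a=cv2.resize(a,None,fx=5.2,fy=4.8,interpolation=cv2.INTER_CUBIC)
cv2.imwrite('pics/sc.png',cv2.resize(cv2.imread('pics/scene1.png')[140:260,180:340],(800,600),interpolation=cv2.INTER_CUBIC))
cv2.imwrite('pics/si.png',cv2.resize(cv2.imread('pics/side1.png')[145:265,190:350],(800,600),interpolation=cv2.INTER_CUBIC))
E
```

```text
(no output)
```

View pics/sc.png

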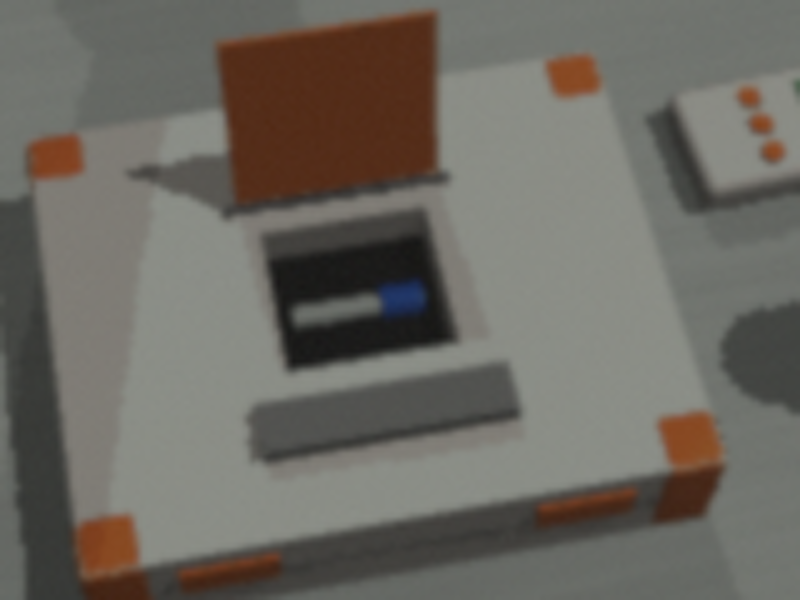

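View pics/si.png

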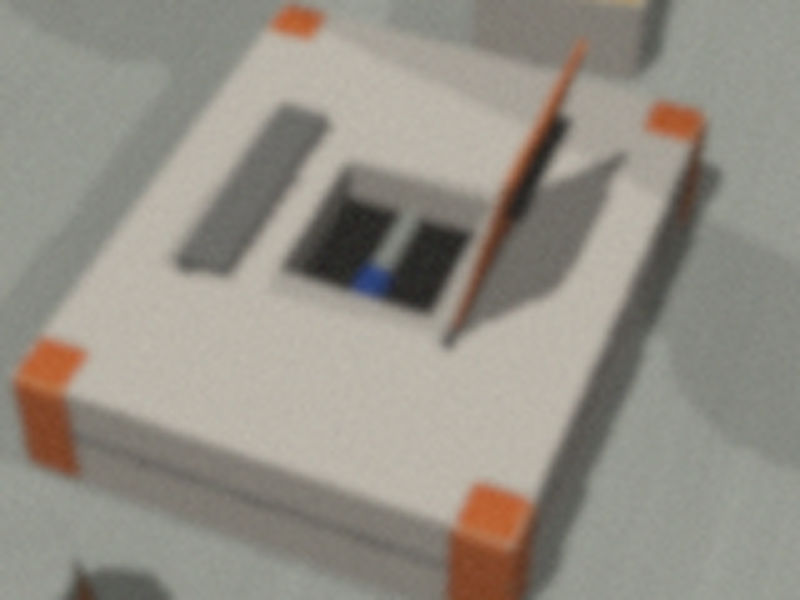

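The crops show the deck corners at scene (28,140), (597,57), (722,465) and (82,575), and at side (17,378), (527,545), (275,12) and (705,122). The flap's free corners are at scene (218,45) and (437,12), and at side (583,40). I'll fit the pose to these.

```bash
cat > fit.py <<'E'
from h import *
from scipy.optimize import least_squares
Ps,Pd=camera_params("scene"),camera_params("side")
S=np.array([[28,140],[597,57],[722,465],[82,575],[218,45],[437,12]])/5+[180,140]
D=np.array([[17,378],[527,545],[275,12],[705,122],[583,40]])/5+[190,145]
c=lambda x,y:[.13*x,.16*y,.07]
def pts(p):
    R=np.array([[np.cos(p[2]),-np.sin(p[2]),0],[np.sin(p[2]),np.cos(p[2]),0],[0,0,1]])
    f=lambda s:[-.06+.115*np.cos(p[3]),s*.055,.0728+.115*np.sin(p[3])]
    A=np.array([c(-1,-1),c(-1,1),c(1,1),c(1,-1),f(-1),f(1)]); B=np.array([c(1,1),c(-1,1),c(1,-1),c(-1,-1),f(-1)])
    w=lambda A:A@R.T+[p[0],p[1],0]
    return proj(Ps,w(A))-S,proj(Pd,w(B))-D
r=least_squares(lambda p:np.vstack(pts(p)).ravel(),[.58,.06,0,1.6],loss='soft_l1')
print(r.x); print(np.hstack([x.T.round(1) for x in pts(r.x)]))
E
python3 fit.py; python3 -c "
from h import *
print(read_tcp_rot(),read_eef_pos(),read_finger_gap())"
```

```text
[ 0.57900448  0.06117505 -0.03660809  1.76954304]
[[-0.2 -1.1  1.  -0.1 -0.5 -0.2 -2.3 -4.   1.1 -0.7 -1.2]
 [-0.9 -1.9 -1.7 -0.1 -0.4 -0.6 -0.4  0.7 -2.  -2.   0.1]]
[9.89297895e-01 1.45909820e-01 8.04206649e-06 1.14575372e-05] [ 0.18763884 -0.622336    0.25029863] 0.0855713001639886
```

```bash
cat >> h.py <<'E'
yaw=-0.037; H=np.array([.519,.063]); ex=np.array([np.cos(yaw),np.sin(yaw)]); Q=[np.cos(yaw/2),np.sin(yaw/2),0,0]
def tcp(u,z):
    "TCP for finger front face at u m lip-ward of the hinge axis, fingertips at height z above bench"
    return [*(H+ex*(u-.011)),z+.019]
def path(th,r=.058):
    c,s=np.cos(th),np.sin(th)
    P=lambda r,h:np.array([r*c-h*s,r*s+h*c])
    pz=P(r,.0015); u=min([pz[0]]+[q[0] for q in (P(.074,.0105),P(.082,.0105),P(.115,.0015)) if q[1]>pz[1]])
    return u,pz[1]+.0728
E
python3 - <<'E'
from h import *
F=lambda:np.round(read_ft_force(),1)
move_gripper(0.0,20)
u,z=path(1.85)
move_ptp(tcp(u-.05,.235),Q)
print(read_time_s(),read_qpos())
movel(tcp(u-.035,z),Q,.25)
print(F(),read_time_s(),read_eef_pos())
for th in np.arange(1.85,1.0,-.1):
    u,z=path(th); movel(tcp(u,z),Q,.12); print(round(th,2),np.round([u,z],3),F())
print(read_time_s())
snap("side","s2.png"); im=cv2.imread('pics/s2.png')[145:265,190:350]
cv2.imwrite('pics/s2c.png',cv2.resize(im,(800,600),interpolation=cv2.INTER_CUBIC))
E
```

```text
4.1417 [ 0.60185587 -0.01467066 -0.8284616   2.05945487 -0.01225835  1.09184438
 -1.83038777]
[-0.7 -0.1  0.2] 4.725 [0.4402963  0.06597637 0.14742058]
1.85 [-0.033  0.128] [-0.8  0.6  0.3]
1.75 [-0.025  0.13 ] [0.2 0.3 0.5]
1.65 [-0.017  0.13 ] [-0.1 -0.   0.5]
1.55 [-0.009  0.131] [ 0.  -1.4 -0.3]
1.45 [-0.002  0.131] [-0.4  0.9 -0.5]
1.35 [0.006 0.13 ] [ 0.  -0.7  0.1]
1.25 [0.013 0.128] [-0.1 -0.1 -0.2]
1.15 [0.021 0.126] [-0.  -0.4 -0.1]
1.05 [0.028 0.124] [ 0.4  0.7 -0.3]
7.1667
```

View pics/s2c.png

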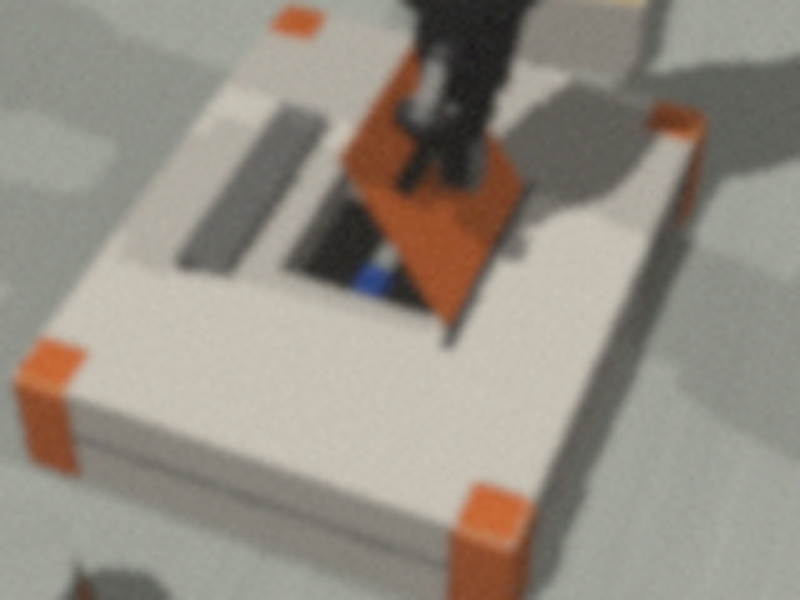

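The flap is folding, now at about 1 rad. The fingertip at (455,180) is on the hinge side of the ridge at (410,170), and the hinge end is still at (448,345), so the barrel hasn't moved. I'll fold the rest of the way and press.

```bash
python3 - <<'E'
from h import *
F=lambda:np.mean([read_ft_force() for _ in range(4)],axis=0).round(1)
for th in np.arange(.95,-.01,-.095):
    u,z=path(th); movel(tcp(u,z),Q,.12); print(round(th,2),np.round([u,z],3),F())
for k in range(8):
    if F()[2]>4: break
    z-=.0005; movel(tcp(u,z),Q,.05)
print(u,z,F(),read_eef_pos(),read_time_s())
snap("side","s3.png"); im=cv2.imread('pics/s3.png')[145:265,190:350]
cv2.imwrite('pics/s3c.png',cv2.resize(im,(800,600),interpolation=cv2.INTER_CUBIC))
E
```

```text
0.95 [0.033 0.121] [-1.  -0.2 -0.2]
0.86 [0.037 0.118] [ 0.1 -0.6  0.8]
0.76 [0.041 0.114] [ 1.3 -0.3  0.3]
0.66 [0.045 0.11 ] [ 0.7  0.1 -0.8]
0.57 [0.048 0.105] [-0.5 -0.1 -0.3]
0.48 [0.051 0.101] [ 0.3  0.2 -0.3]
0.38 [0.053 0.096] [0.2 0.  0.6]
0.29 [0.055 0.091] [-0.3  0.5 -0. ]
0.19 [0.057 0.085] [ 0.1 -0.6  0.6]
0.1 [0.058 0.08 ] [-0.4  0.3  1.2]
0.0 [0.058 0.074] [ 0.3 -0.2  2.5]
0.058 0.07330000000000002 [0.5 0.6 6. ] [0.56651715 0.06146586 0.09304806] 10.4667
```

View pics/s3c.png

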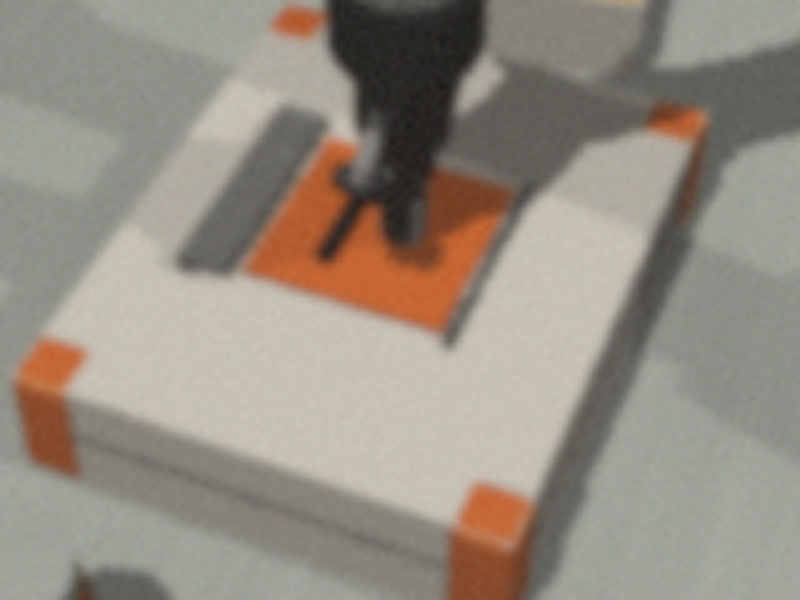

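The flap is flat: its free edge at (290,200) stops just short of the lip and the ridge is at (345,225). The fingertip at (405,235) is behind the ridge with a gap. I'll slide it along in small steps, watching the force.

```bash
python3 - <<'E'
from h import *
F=lambda:np.mean([read_ft_force() for _ in range(4)],axis=0)
z=.0733; u=.058; log=[]; n=0
for k in range(40):
    u+=.001; movel(tcp(u,z),Q,.03); f=F(); fx=-f[:2]@ex; log.append((round(u*1e3),round(fx,1),round(f[2],1)))
    if f[2]<3: z-=.0003
    if f[2]>9: z+=.0003
    if fx>10: break
print(log,read_time_s(),z)
snap("side","s4.png"); im=cv2.imread('pics/s4.png')[145:265,190:350]
cv2.imwrite('pics/s4c.png',cv2.resize(im,(800,600),interpolation=cv2.INTER_CUBIC))
E
```

```text
[(59, np.float64(2.2), np.float64(6.9)), (60, np.float64(1.6), np.float64(8.7)), (61, np.float64(4.0), np.float64(8.2)), (62, np.float64(2.5), np.float64(9.1)), (63, np.float64(3.3), np.float64(7.3)), (64, np.float64(2.4), np.float64(7.7)), (65, np.float64(2.9), np.float64(7.5)), (66, np.float64(2.8), np.float64(7.2)), (67, np.float64(2.8), np.float64(7.8)), (68, np.float64(2.5), np.float64(7.4)), (69, np.float64(3.3), np.float64(7.6)), (70, np.float64(3.2), np.float64(7.5)), (71, np.float64(3.2), np.float64(7.6)), (72, np.float64(2.2), np.float64(8.0)), (73, np.float64(2.5), np.float64(7.5)), (74, np.float64(2.7), np.float64(7.4)), (75, np.float64(2.3), np.float64(8.5)), (76, np.float64(2.7), np.float64(7.3)), (77, np.float64(2.0), np.float64(7.7)), (78, np.float64(2.2), np.float64(6.9)), (79, np.float64(4.7), np.float64(9.8)), (80, np.float64(4.8), np.float64(9.2)), (81, np.float64(5.2), np.float64(7.7)), (82, np.float64(5.6), np.float64(8.9)), (83, np.float64(5.6), np.float64(7.6)), (84, np.float64(7.9), np.float64(10.3)), (85, np.float64(4.0), np.float64(5.0)), (86, np.float64(3.7), np.float64(5.3)), (87, np.float64(2.8), np.float64(5.3)), (88, np.float64(2.9), np.float64(5.4)), (89, np.float64(3.7), np.float64(5.3)), (90, np.float64(3.4), np.float64(5.2)), (91, np.float64(3.3), np.float64(4.8)), (92, np.float64(3.0), np.float64(3.7)), (93, np.float64(4.2), np.float64(3.6)), (94, np.float64(6.6), np.float64(4.7)), (95, np.float64(8.1), np.float64(6.5)), (96, np.float64(9.0), np.float64(9.4)), (97, np.float64(10.9), np.float64(9.8))] 20.2667 0.07509999999999997
```

View pics/s4c.png

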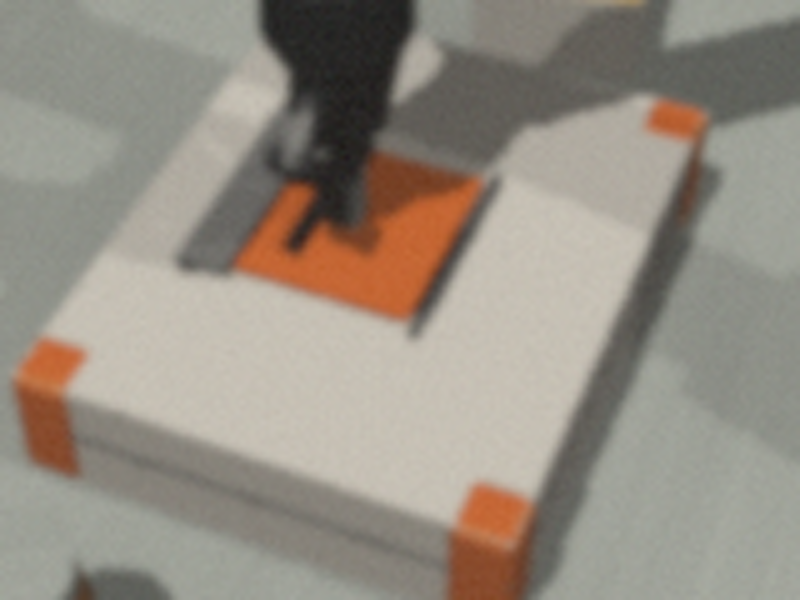

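The barrel end has moved from (448,345) to (415,335), about 18 mm. The free edge is under the lip, the force rise shows it is at the stop, and the case corners haven't moved. I'll back off and check.

```bash
python3 - <<'E'
from h import *
z=.0751;u=.097
movel(tcp(u-.001,z+.004),Q,.03); movel(tcp(u-.004,.13),Q,.1); movel(tcp(-.06,.2),Q,.2)
print(read_ft_force(),read_time_s())
snap("side","s5.png"); im=cv2.imread('pics/s5.png')[145:265,190:350]
cv2.imwrite('pics/s5c.png',cv2.resize(im,(800,600),interpolation=cv2.INTER_CUBIC))
E
```

```text
[ 0.54448862 -0.09719505 -0.78213457] 22.2667
```

View pics/s5c.png

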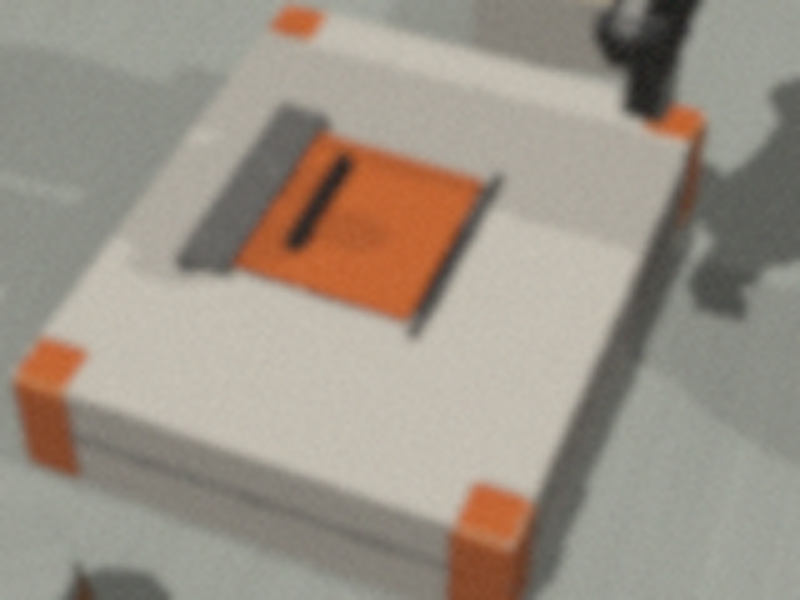

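With the arm clear, the flap stays flat: its free edge is under the lip at (280,200), the barrel is at (415,335), and the case corners are unchanged. I'm handing it in.

```bash
python3 -c "
from bench import *
print(sign_off())"
```

```text
the job is handed in; nothing more can be done
None
```

The flap is folded flat and slid about 18 mm to its stop beneath the lip; it stayed shut when I let go, the case did not visibly move, the arm stayed clear of the meter, tub and jar, and I handed the job in (no verdict was returned).

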